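Hold a square in a freshly glued frame corner

ROBOT

A 7-joint arm with a two-finger parallel gripper is mounted at the origin on the work surface. World frame = base frame: x ahead of the robot, y to its left, z up, the work surface at z = 0. Lengths are in m, angles in rad, forces in N, time in s.
With the tool pointing down it reaches from about 0.425 to 0.925 m from the base axis. Payload 6.8 kg.
Tool frame: the origin (TCP) lies on the centre line of the jaws, within the pads' length; the fingertips stand 8 mm ahead of it and the grasp point (between the pads) lies 11 mm behind it (bot.tips_ahead is the distance from the TCP to the fingertips, in m); z points along the fingers, y is the line along which they close (so a half turn about z gives the same grasp; the last joint's range is limited). The gripper opens to 85 mm and grips with 20 to 120 N. Pads are 22 mm wide; open, the fingers measure 114 mm over their backs; the gripper's body (76 mm by 85 mm) begins 54 mm behind the grasp point. The pads swing forward as they close: fully open they stand 13 mm farther back than shut.
Start: joints at [-1.26, 0.477, 0.022, 1.555, -0.011, 1.109, -0.083], TCP at [0.274, 0.617, 0.239] pointing down, gripper open.
Joint ranges: [-2.96, 2.96], [-0.34, 2.1], [-1.41, 1.46], [0.24, 2.44], [-1.37, 4.51], [0.17, 1.92], [-2.96, 2.96]. Speed limits (rad/s): [2.39, 2.39, 3.14, 3.14, 3.14, 3.14, 3.14].

INTERFACE

Orientations are given as a unit quaternion [w, x, y, z].
In Python, from station import bot gives the robot as it stands.
- The arm moves only by the tool send_rows, never from a script. Its argument "deltas" is text: rows parted by semicolons, each of 4 numbers parted by spaces: the shift along the tool's x, y, z in m, then the turn about the tool's z in degrees. In form: x y z spin; .... A call has 1 to 5 rows; each row is the pose to reach, as a shift and turn from the pose commanded when the call began, along the tool's axes at that moment; what a row does not reach only later rows make up. A row lasts 1/10 s, in which the tool goes at most 50 mm and 8.59 degrees, less where a joint would pass 70% of its speed; a pose out of reach is approached as far as the arm can. A call with a gripper value outside its range is refused whole. "claw" is the opening, from 0 (shut) to 1 (fully open), set as the call begins (left out, the last holds). The fingers move at their own pace and stop on an object; "force" is the grip in N (left out, the last holds). Time passes only in rows, so rows that repeat a pose let the fingers close. It gives the time, the measured TCP pose, the force, the opening and the grip force at its end, in the units of the state.
- bot.get_obs(): the state, without advancing time (a new reading comes with each control period).
- bot.read_camera(name): name is "scene" or "top"; returns a dict with "img" (480x640x3 uint8, red, green, blue), "depth" (480x640 float32, m along the optical axis (not along the pixel's ray), 0 where there is no reading), "fx", "fy", "cx", "cy" (pixels), "camera_from_world" (4x4, takes a point from world to camera coordinates). Camera axes: x right, y up, looking along -z (the intrinsics and any distortion apply to the point x, -y, -z); pixel columns grow to the right and rows downward; lengths in m; the calibration is good to about 2 mm. A picture is of the moment at which its call begins.
- bot.hand_in(): hands the job in; it is judged then, once.
Trained networks look in a picture, given as the dict that the camera call returned (one of the last four; its "shot" number tells which), for a name from the list of things; names that differ only in an ending like _2 or _b are one class to them, and where a whole thing is asked for, a point or a joint stands for the part that bears it (a point fixed in the world has none). Each returns a list of dicts, best first, with "confidence" (0 to 1); they miss things now and then, are a little off and sometimes report something else, mostly with a low value. They report only what shows in the picture. A call takes as long as a camera call. They do not tell look-alikes from the thing itself.
- bot.masks_of(picture, query): "mask" (480x640 bool, what is visible of it).
- bot.landmark_of(picture, query): "xyz" ([x, y, z] in m, in world coordinates, good to about 4 mm: a listed point, or the origin of a listed thing).
The state is a dict: "t": time; "q": joint angles; "joint_vel": joint speeds; "joint_torque": joint torques, N m; "eef_pos": TCP position; "tool_rot": TCP orientation; "contact_force": force on the tool from outside, world axes, zero at the start; "torque": the same for the moment, N m; "gripper_width": opening from 0.0 (shut) to 1.0 (fully open); "grasp_force": force on a finger pad.
Only numpy, scipy, OpenCV 4.12 (cv2) and the standard library are available. Lean on these libraries where they do the work, as an engineer would, in place of code of your own. Each camera call takes 0.05 s, during which the arm holds its last target. There are 200 camera calls.

TASK

The post of the small wooden frame has just been glued onto its rail. Draw the red carpenter's square straight up out of its slot in the wooden rack, then set it into the inside corner of the frame, in line with the rail, and press it in until its foot sits flat on the rail and its upright lies flush against the post. Finish while still gripping it there with pressure on both faces - do not let go - and leave the two panels in the rack and the other things on the bench where they are.

Things in the scene. Friction and masses are not known exactly. Their poses are not given: they have to be found in the camera images.
- square: Red flat L-shaped square, 8 mm thick, 0.2 kg. Origin: outer heel corner, bottom, mid-thickness. x runs along the foot (120 mm long, 32 high), z up the outer edge of the upright (170 mm tall, x 0 to 38 mm), y across the thickness. Starts standing loosely in a rack slot (may lean 2 degrees), foot hidden; the upper 108 mm of the upright stand out, to be gripped across the thickness near the top.
- rack: Fixed wooden rack, 140 x 150 x 62 mm (x, y, z), origin at the centre of its underside. Three slots along its x, at y = -50, 0 and 50 mm, each 10.5 mm wide, 124 mm long, floor 12 mm above the bench, top at 62 mm. One slot, which varies, holds the square (its x along the rack's x), the others one panel each.
- ply_panel: Plywood panel 118 x 8 x 85 mm (x, y, z) standing in a rack slot, its top 97 mm above the bench. Origin at the lower corner at one end, mid-thickness; the panel runs along its +x. Stays where it is.
- clear_panel: Green transparent panel, same size, placement and origin as the plywood one. Stays where it is.
- rail: Light wooden rail of the frame, fixed on a plywood board: 245 x 45 x 28 mm (x, y, z). Origin on its underside (12 mm above the bench), below the inside corner; the rail runs along x from -45 mm (under the post) to 200 mm. Its top face, 40 mm above the bench, takes the square's foot.
- post: Light wooden post standing on the end of the rail, fixed, 45 x 45 mm, 125 mm tall (top 165 mm above the bench). Origin at the foot of its inner face, mid-width; the post lies from x = -45 mm to 0 and its inner face, x = 0, takes the square's upright.
- corner (a point): Inside corner of the frame: where the rail's top face meets the post's inner face, mid-width, 40 mm above the bench. x points along the rail away from the post, z up. When the square is home its origin and axes coincide with these.
- tray: Black eight-sided tray, 165 mm across, 50 mm high, with glass tubes in it; origin at centre of underside. Bystander.
- knife: Craft knife with yellow handle, 145 mm long, 14 mm high, lying on the bench, origin under its middle. Bystander.
- glue: White glue bottle, 52 mm diameter, 150 mm tall, orange cap; origin at centre of underside. Bystander.
- jar: Amber jar, 66 mm diameter, 100 mm tall; origin at centre of underside. Bystander.
- bark: Flat piece of dark bark, 130 x 50 x 14 mm; origin at centre of underside. Bystander.
- willow: Tied bundle of green willow sticks, 190 x 60 x 24 mm; origin at centre of underside. Bystander.
Things that resemble listed ones, but are neither listed nor needed, are in the scene too. Leave any blue look-alike of the square alone.

How it is judged:
By the outcome, as a careful person would: the job done as asked, in the order asked, and still so for the second after the job is handed in, while the arm keeps its last pose, push and grip.
It also fails if it takes over 48 s, if anything falls off the work surface, if the arm or the gripper's body presses on something with over 40 N, if the wrist force passes 120 N, or if a joint passes its speed limit or range.

## Working session

There is one attempt and no reset: what is moved stays moved. The work goes in short steps, Python scripts to look and compute and a tool call to move; the robot and the scene stay as the last step left them, time stands still between calls to the robot, and variables do not carry over. Pictures are saved under pics/ and viewed, at most 10 in all, crops included, and the job is handed in when it is done.

Besides the shell and the picture viewer there is one more tool, called as name(argument=value, ...) on one line, values as JSON. send_rows: Moves the arm, as the interface text tells. Its arguments: {"type":"object","properties":{"deltas":{"type":"string"},"claw":{"type":"number"},"force":{"type":"number"}},"required":["deltas"]}

```bash
mkdir -p pics; ls; cat > h.py <<'E'
import numpy as np, cv2
from station import bot
def world(p,u,v,d=None):
    d=p["depth"][int(round(v)),int(round(u))] if d is None else d
    c=np.array([(u-p["cx"])*d/p["fx"],-(v-p["cy"])*d/p["fy"],-d,1.0])
    return (np.linalg.inv(p["camera_from_world"])@c)[:3]
def cloud(p,m):
    v,u=np.nonzero(m&(p["depth"]>0)); d=p["depth"][v,u]
    c=np.stack([(u-p["cx"])*d/p["fx"],-(v-p["cy"])*d/p["fy"],-d,np.ones(len(d))])
    return (np.linalg.inv(p["camera_from_world"])@c)[:3].T,u,v
def proj(p,X):
    c=p["camera_from_world"]@np.append(X,1)
    return p["cx"]+p["fx"]*c[0]/-c[2], p["cy"]-p["fy"]*c[1]/-c[2]
def save(p,n,box=None,s=1):
    im=cv2.cvtColor(p["img"],cv2.COLOR_RGB2BGR)
    if box: im=im[box[1]:box[3],box[0]:box[2]]
    cv2.imwrite(f"pics/{n}.png",cv2.resize(im,None,fx=s,fy=s,interpolation=cv2.INTER_CUBIC))
E
python3 - <<'E'
from h import *
np.set_printoptions(precision=4,suppress=True)
for n in("scene","top"):
    p=bot.read_camera(n); save(p,n); print(n,[k for k in p if k not in("img","depth")],p["fx"],p["cx"],p["cy"]); print(np.linalg.inv(p["camera_from_world"]))
    for q in("square","rack","corner","rail","post","ply_panel","clear_panel"):
        print(q,[(np.round(l["xyz"],4),round(l["confidence"],2),np.round(proj(p,l["xyz"]))) for l in bot.landmark_of(p,q)][:3])
print(bot.get_obs())
E
```

```text
pics
scene ['fx', 'fy', 'cx', 'cy', 'camera_from_world', 'shot'] 457.86857075428196 320.44209008064803 238.47760461538448
[[ 0.2928 -0.6076  0.7383  1.5184]
 [ 0.9561  0.1974 -0.2167 -0.284 ]
 [-0.014   0.7694  0.6387  0.8773]
 [ 0.      0.      0.      1.    ]]
square [(array([ 0.346 ,  0.4526, -0.0011]), 0.82, array([428., 186.]))]
rack [(array([ 0.5106,  0.2102, -0.0021]), 0.82, array([382., 228.]))]
corner [(array([ 0.5002, -0.2879,  0.0381]), 0.89, array([217., 248.]))]
rail [(array([ 0.4954, -0.2863,  0.0118]), 0.65, array([219., 254.]))]
post [(array([ 0.4934, -0.2881,  0.0373]), 0.95, array([217., 247.]))]
ply_panel []
clear_panel [(array([ 0.4972, -0.2882,  0.0377]), 0.55, array([217., 248.]))]
top ['fx', 'fy', 'cx', 'cy', 'camera_from_world', 'shot'] 603.1896879235146 321.3224689344908 239.3504865355466
[[-0.0216  0.9855 -0.1681  0.3385]
 [-0.9998 -0.021   0.0052 -0.0153]
 [ 0.0016  0.1682  0.9858  1.4064]
 [ 0.      0.      0.      1.    ]]
square [(array([0.4667, 0.1414, 0.0113]), 0.87, array([252., 288.])), (array([0.3444, 0.454 , 0.0008]), 0.78, array([116., 344.]))]
ra
[... 199 characters left out ...]
array([439., 270.]))]
ply_panel [(array([0.5649, 0.1487, 0.0109]), 0.9, array([248., 246.]))]
clear_panel [(array([0.5192, 0.1453, 0.0127]), 0.84, array([250., 265.]))]
{'t': 0.8, 'q': array([-1.2601,  0.477 ,  0.0224,  1.5554, -0.0115,  1.1093, -0.0831]), 'joint_vel': array([-0.001 , -0.0006, -0.0001,  0.0002,  0.002 ,  0.0003,  0.0007]), 'joint_torque': array([ -0.0008, -59.6256,   1.6056, -28.1543,   0.0125,   0.0013,
         0.    ]), 'eef_pos': array([0.2745, 0.6167, 0.2393]), 'tool_rot': array([-0.    ,  0.2079,  0.9782,  0.    ]), 'contact_force': array([-0.7636, -0.7891,  0.211 ]), 'torque': array([-0.0082,  0.0281,  0.0255]), 'grasp_force': 0.0, 'gripper_width': 1.0050526879711081}
```

View pics/scene.png

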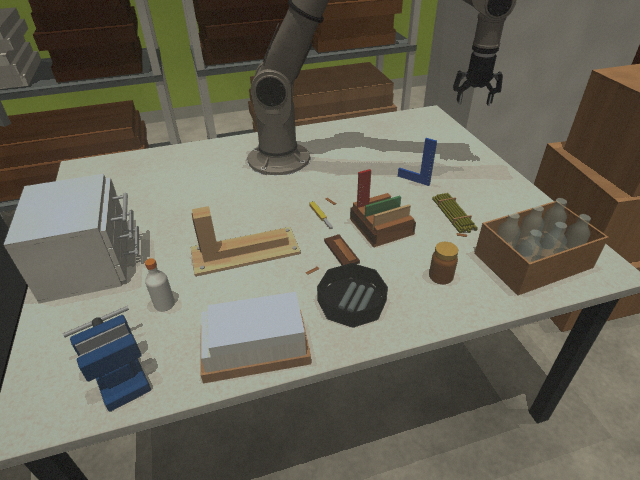

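View pics/top.png

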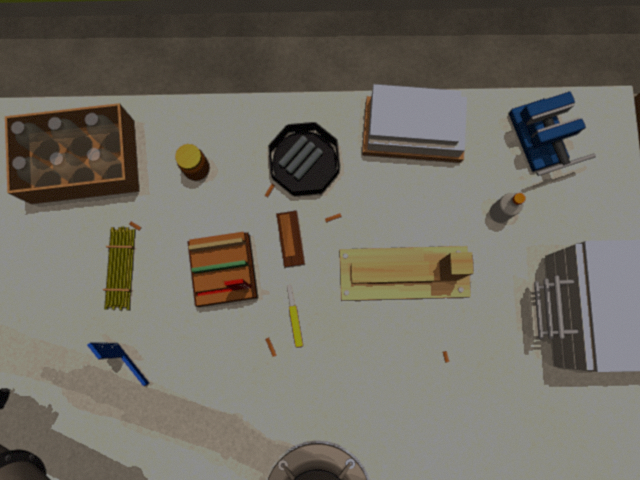

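```bash
cat > m.py <<'E'
from h import *
np.set_printoptions(precision=4,suppress=True)
def red(p):
    h=cv2.cvtColor(p["img"],cv2.COLOR_RGB2HSV).astype(int)
    m=((h[...,0]<6)|(h[...,0]>174))&(h[...,1]>150)&(h[...,2]>60)
    n,l,s,c=cv2.connectedComponentsWithStats(m.astype(np.uint8)); return l,s
E
python3 - <<'E'
from m import *
P={n:bot.read_camera(n) for n in("scene","top")}
save(P["scene"],"c1",(340,150,440,250),6); save(P["top"],"c2",(170,220,490,320),2.5)
for n,p in P.items():
    l,s=red(p)
    for i in range(1,len(s)):
        if s[i,4]>25:
            X,u,v=cloud(p,l==i); print(n,s[i],np.median(X,0),"min",X.min(0),"max",X.max(0))
    for q in("square","post","rail","rack"):
        for m in bot.masks_of(p,q)[:2]:
            X,u,v=cloud(p,m["mask"]); print(n,q,round(m["confidence"],2),len(u),u.min(),u.max(),v.min(),v.max(),np.percentile(X,[1,50,99],axis=0).round(4).tolist())
E
```

```text
scene square 0.89 471 357 370 169 208 [[0.1846, 0.1412, 0.0008], [0.467, 0.1601, 0.1242], [0.4729, 0.2598, 0.1838]]
scene square 0.59 718 398 436 138 185 [[0.2586, 0.3788, 0.0031], [0.3287, 0.4366, 0.0629], [0.3497, 0.4562, 0.1709]]
scene post 0.91 889 192 217 206 254 [[0.2886, -0.3426, -0.0004], [0.5159, -0.3111, 0.1189], [0.5211, -0.2873, 0.1687]]
scene rail 0.95 1347 203 288 229 261 [[0.4388, -0.3253, 0.0123], [0.5128, -0.1991, 0.0388], [0.5203, -0.0894, 0.0447]]
top [225 279  19   7  82] [0.4632 0.159  0.1824] min [0.4576 0.1406 0.1687] max [0.469  0.1767 0.1878]
top [197 288  36   8 101] [0.4574 0.2202 0.0438] min [0.4497 0.1762 0.0295] max [0.4644 0.2607 0.1125]
top square 0.87 366 200 250 278 295 [[0.4511, 0.1401, 0.0388], [0.4604, 0.1668, 0.0879], [0.4828, 0.2512, 0.1869]]
top square 0.75 776 88 148 343 385 [[0.2553, 0.3759, -0.0009], [0.3231, 0.4314, 0.0539], [0.347, 0.5006, 0.1734]]
top post 0.71 804 440 473 252 279 [[0.4718, -0.3344, 0.05], [0.4907, -0.3032, 0.1633], [0.5167, -0.2884, 0.1717]]
top rail 0.58 1926 351 444 261 283 [[0.47, -0.2894, 0.0115], [0.4924, -0.1905, 0.0404], [0.5212, -0.0902, 0.0481]]
top rack 0.84 3181 188 257 232 306 [[0.4297, 0.13, 0.0098], [0.4978, 0.2026, 0.0617], [0.5851, 0.2768, 0.0693]]
```

```bash
python3 -c "
import cv2,numpy as np
a=cv2.imread('pics/c1.png');b=cv2.imread('pics/c2.png')
b=cv2.resize(b,(800,250));a=cv2.resize(a,(350,350));c=np.zeros((600,800,3),np.uint8);c[:350,:350]=a;c[350:]=b;cv2.imwrite('pics/c.png',c)"
```

```text
(no output)
```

View pics/c.png

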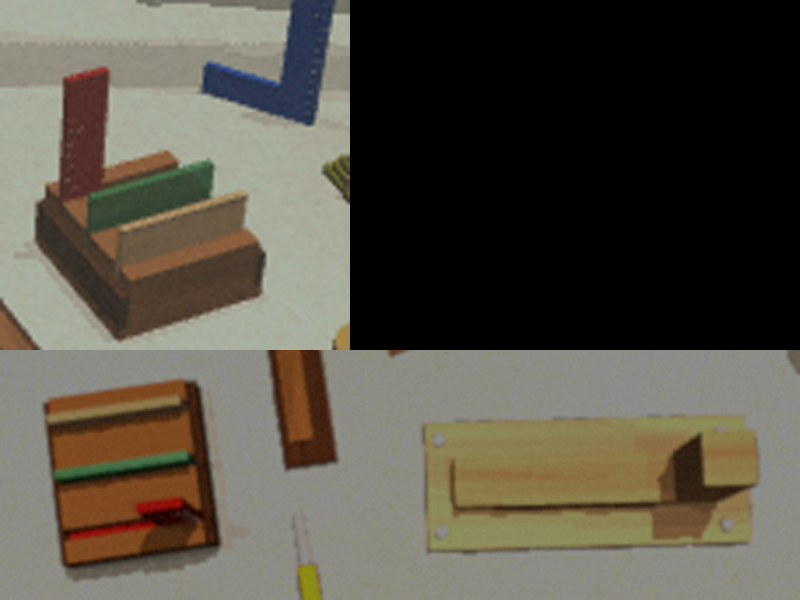

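```bash
python3 - <<'E'
from m import *
P={n:bot.read_camera(n) for n in("scene","top")}
def rect(X,name):
    r=cv2.minAreaRect(X[:,:2].astype(np.float32)*1000); 
    b=cv2.boxPoints(r); e=b[1]-b[0]; f=b[2]-b[1]; L=e if np.linalg.norm(e)>np.linalg.norm(f) else f
    print(name,len(X),"c",np.round(r[0],1),"size",np.round(r[1],1),"long dir deg",round(np.degrees(np.arctan2(L[1],L[0]))%180,2),"z",np.median(X[:,2]).round(4))
for n,p in P.items():
    X,u,v=cloud(p,np.ones((480,640),bool))
    # drop flying pixels
    g=cv2.morphologyEx(p["depth"],cv2.MORPH_GRADIENT,np.ones((3,3)))
    ok=(g[v,u]<0.012)
    def sel(x0,x1,y0,y1,z0,z1): return (X[:,0]>x0)&(X[:,0]<x1)&(X[:,1]>y0)&(X[:,1]<y1)&(X[:,2]>z0)&(X[:,2]<z1)
    S=sel(.45,.55,-.28,-.06,.033,.047); rect(X[S],n+" rail top"); rect(X[S&ok],n+" rail top ok")
    # rail edges: per y bin
    Q=X[S]; ys=np.arange(-.27,-.10,.01)
    lo=[Q[abs(Q[:,1]-y)<.005,0].min() for y in ys]; hi=[Q[abs(Q[:,1]-y)<.005,0].max() for y in ys]
    print("lo fit",np.polyfit(ys,lo,1),"hi fit",np.polyfit(ys,hi,1), "mid@-0.289",np.polyval(np.polyfit(ys,(np.array(lo)+hi)/2,1),-.289))
    S=sel(.45,.55,-.36,-.27,.158,.172); rect(X[S],n+" post top"); rect(X[S&ok],n+" post top ok")
    S=sel(.47,.512,-.30,-.27,.06,.15); print("post inner y",np.percentile(X[S,1],[5,25,50,75,95]),"fit",np.polyfit(X[S,0],X[S,1],1) if S.sum()>30 else 0)
    S=sel(.40,.62,.11,.30,.057,.068); rect(X[S],n+" rack top")
    S=sel(.44,.50,.12,.20,.075,.20)
    q=X[S]; m=ok[S]
    print("sq x vs y,z",len(q)); 
    A=np.c_[q[:,1]-.16,q[:,2]-.12,np.ones(len(q))]; w=np.linalg.lstsq(A,q[:,0],rcond=None)[0]; r=q[:,0]-A@w; k=abs(r)<.008; w=np.linalg.lstsq(A[k],q[k,0],rcond=None)[0]; print(w,k.sum())
    T=q[q[:,2]>.172]; rect(T,n+" sq top")
    for z in(.09,.11,.13,.15,.17): 
        t=q[k&(abs(q[:,2]-z)<.01)]
        if len(t)>3: print(z,len(t),t.min(0),t.max(0),t.mean(0))
E
```

```text
scene rail top 818 c [ 495.5 -183.5] size [192.4  52. ] long dir deg 89.57 z 0.0406
scene rail top ok 440 c [ 498.1 -185.3] size [187.7  45.6] long dir deg 89.93 z 0.0404
lo fit [-0.0092  0.4702] hi fit [-0.0036  0.5187] mid@-0.289 0.49627224984629353
scene post top 219 c [ 494.8 -310.5] size [46.  51.7] long dir deg 179.84 z 0.1655
scene post top ok 132 c [ 498.7 -310.1] size [40.1 43.1] long dir deg 176.99 z 0.1655
post inner y [-0.2992 -0.2992 -0.2992 -0.2992 -0.2992] fit 0
scene rack top 619 c [508.8 207.7] size [157.2 127.6] long dir deg 6.77 z 0.0632
sq x vs y,z 407
[-0.0847 -0.0002  0.4671] 404
scene sq top 61 c [464.7 159.6] size [14.1 38.3] long dir deg 97.41 z 0.1799
0.09 68 [0.4603 0.1415 0.08  ] [0.4714 0.1812 0.0999] [0.4671 0.1599 0.0899]
0.11 71 [0.461  0.1413 0.1001] [0.4732 0.1802 0.1199] [0.4668 0.1597 0.1097]
0.13 66 [0.4611 0.1413 0.1207] [0.4732 0.1804 0.14  ] [0.4674 0.1599 0.1298]
0.15 78 [0.4618 0.1407 0.1401] [0.4748 0.1813 0.1595] [0.4674 0.1601 0.1498]
0.17 77 [0.4606 0.141  0.1609] [0.4734 0.1788 0.1799] [0.4672 0.1588 0.1704]
top rail top 1679 c [ 493.1 -
[... 343 characters left out ...]
1.4 43.2] long dir deg 93.64 z 0.1657
post inner y [-0.2968 -0.2898 -0.2894 -0.289  -0.2883] fit [ 0.0826 -0.3305]
top rack top 2563 c [508.1 205.8] size [150.9 125.2] long dir deg 7.58 z 0.0627
sq x vs y,z 198
[-0.1635  0.0361  0.4605] 198
top sq top 86 c [463.6 159.1] size [ 8.5 38.6] long dir deg 97.58 z 0.1824
0.09 26 [0.4574 0.14   0.081 ] [0.4701 0.1779 0.0999] [0.4612 0.1551 0.0897]
0.11 20 [0.4575 0.14   0.1019] [0.4689 0.1762 0.1198] [0.4607 0.1564 0.1111]
0.13 19 [0.4572 0.1399 0.1218] [0.4662 0.1769 0.1383] [0.4603 0.1573 0.1296]
0.15 29 [0.4575 0.14   0.1401] [0.4696 0.1776 0.1588] [0.4612 0.1558 0.1499]
0.17 30 [0.4578 0.1401 0.1602] [0.4698 0.1749 0.18  ] [0.4622 0.1552 0.1709]
```

The red square stands in the rack slot nearest the robot: top view (236,285), scene view (364,188). The only thing it could be mistaken for is the blue look-alike at (120,360) in top and (425,165) in scene. The crop confirms a red upright in the slot, next to the green and plywood panels. It measures 8.5 x 38 mm with its top at 182 mm, which matches the description, and its yaw is 97.5°. The inside corner is at about (0.4945, -0.289, 0.040) and the rail's yaw is about 90.2°.

send_rows(deltas="-0.036 -0.034 0 7; -0.072 -0.068 0 14; -0.108 -0.102 0 21; -0.144 -0.136 0 28; -0.18 -0.17 0 35", claw=1, force=40)

```text
t: 1.9
eef_pos: [0.3704, 0.3863, 0.2396]
tool_rot: [-0.0, 0.495, 0.869, 0.0]
contact_force: [1.0, -0.8, -0.1]
gripper_width: 0.999
grasp_force: 0.0
```

```bash
cat >> m.py <<'E'
from scipy.spatial.transform import Rotation as R
def rel(t,yaw=None):
    """tool-axis delta and spin to bring TCP to t with tool y at world angle yaw (deg, mod 180)"""
    o=bot.get_obs(); r=R.from_quat(o["tool_rot"][[1,2,3,0]]).as_matrix()
    a=np.degrees(np.arctan2(r[1,1],r[0,1]))
    print("t",round(o["t"],2),"pos",o["eef_pos"],"yaw",round(a,2),"q",o["q"],"F",o["contact_force"].round(1),"M",o["torque"].round(2),"w",round(o["gripper_width"],3),"g",round(o["grasp_force"],1),"zax",r[:,2].round(4))
    print("d",(r.T@(np.array(t)-o["eef_pos"])).round(4),"spin",None if yaw is None else round((a-yaw+90)%180-90,2))
E
python3 -c "
from m import *; rel([.464,.159,.239],7.5)"
```

```text
t 1.9 pos [0.3704 0.3863 0.2396] yaw 30.72 q [-1.0928  0.2463  0.2018  1.9014 -0.0584  0.9988 -0.3293] F [ 1.  -0.8 -0.1] M [ 0.02 -0.01 -0.01] w 0.999 g 0.0 zax [ 0.0003  0.0007 -1.    ]
d [-0.2433 -0.0356  0.0004] spin 23.22
```

send_rows(deltas="-0.049 -0.007 0 5; -0.097 -0.014 0 10; -0.146 -0.021 0 15; -0.195 -0.028 0 20; -0.2435 -0.0355 0 23.2")

```text
t: 2.4
eef_pos: [0.4654, 0.1594, 0.2397]
tool_rot: [0.0, 0.658, 0.753, 0.001]
contact_force: [1.3, 0.3, 0.6]
gripper_width: 1.002
grasp_force: 0.0
```

send_rows(deltas="0 0 0 0; 0 0 0 0")

```text
t: 2.6
eef_pos: [0.4652, 0.1602, 0.2395]
tool_rot: [-0.0, 0.658, 0.753, 0.0]
contact_force: [0.5, 0.4, 0.2]
gripper_width: 1.0
grasp_force: 0.0
```

```bash
python3 - <<'E'
from m import *
rel([.464,.159,.149],7.5)
p=bot.read_camera("scene"); save(p,"s2",(320,80,440,230),4)
p=bot.read_camera("top"); 
im=cv2.cvtColor(p["img"],cv2.COLOR_RGB2BGR)[200:320,170:330]; a=cv2.resize(im,None,fx=2.5,fy=2.5,interpolation=2)
b=cv2.imread("pics/s2.png")[:600,:400]; c=np.zeros((600,800,3),np.uint8); c[:,:400]=b[:, :400]; c[:300,400:]=a; cv2.imwrite("pics/s2c.png",c)
E
```

```text
t 2.6 pos [0.4652 0.1602 0.2395] yaw 7.65 q [-0.8161  0.175   0.4063  2.0047 -0.0835  0.9769 -0.235 ] F [0.5 0.4 0.2] M [0.04 0.06 0.  ] w 1.0 g 0.0 zax [ 0.0004  0.0005 -1.    ]
d [-0.0011 -0.0014  0.0905] spin 0.15
```

View pics/s2c.png

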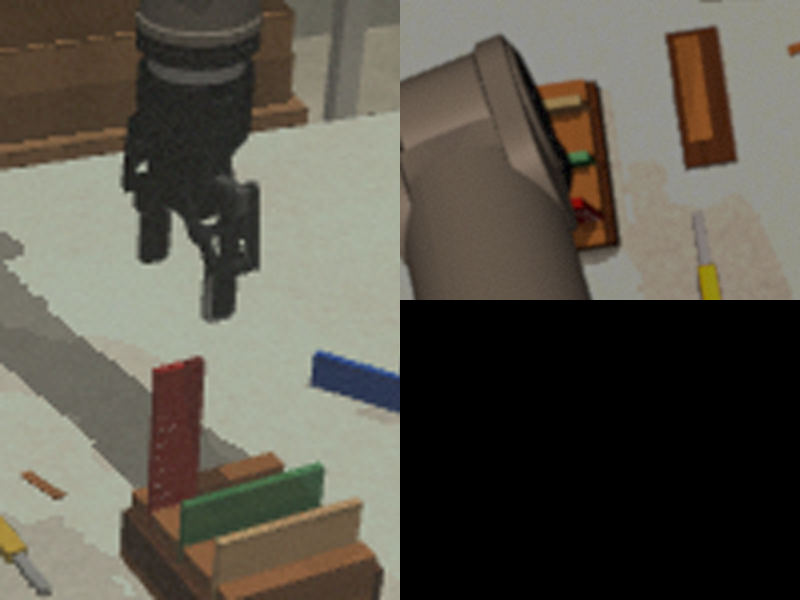

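The two fingers straddle the red upright, at crop pixels (150,240) and (220,300) with the upright at (178,430). Descending to the grip.

send_rows(deltas="-0.001 -0.0015 0.04 0; -0.001 -0.0015 0.07 0; -0.001 -0.0015 0.09 0; -0.001 -0.0015 0.09 0")

```text
t: 3.1
eef_pos: [0.461, 0.1609, 0.1468]
tool_rot: [-0.001, 0.656, 0.755, -0.003]
contact_force: [0.5, -0.3, -0.3]
gripper_width: 0.999
grasp_force: 0.0
```

send_rows(deltas="0 0 0 0; 0 0 0 0; 0 0 0 0; 0 0 0 0; 0 0 0 0", claw=0, force=30)

```text
t: 3.6
eef_pos: [0.4637, 0.1602, 0.1498]
tool_rot: [0.0, 0.657, 0.754, 0.001]
contact_force: [-0.7, 0.1, -0.3]
gripper_width: 0.141
grasp_force: 0.0
```

send_rows(deltas="0 0 0 0; 0 0 0 0; 0 0 0 0")

```text
t: 3.9
eef_pos: [0.4638, 0.1601, 0.1498]
tool_rot: [0.0, 0.657, 0.754, 0.0]
contact_force: [-0.5, -0.3, 5.8]
gripper_width: 0.088
grasp_force: 31.8
```

```bash
python3 -c "
from m import *; rel([.464,.159,.149],7.5)"
```

```text
t 3.9 pos [0.4638 0.1601 0.1498] yaw 7.8 q [-0.7796  0.3027  0.3812  2.0949 -0.1603  0.7702 -0.1626] F [-0.5 -0.3  5.8] M [-0.09  0.33 -0.03] w 0.088 g 31.8 zax [ 0.0006  0.0006 -1.    ]
d [-0.0012  0.      0.0008] spin 0.3
```

Gripped: the opening of 0.088 is about 7.5 mm, with 32 N on the pads. Firming the grip and drawing straight up.

send_rows(deltas="0 0 0 0; 0 0 0 0; 0 0 -0.005 0; 0 0 -0.015 0; 0 0 -0.025 0", force=80)

```text
t: 4.4
eef_pos: [0.4632, 0.1597, 0.1748]
tool_rot: [-0.0, 0.657, 0.754, -0.0]
contact_force: [0.8, 0.0, -2.9]
gripper_width: 0.085
grasp_force: 78.0
```

send_rows(deltas="0 0 -0.012 0; 0 0 -0.025 0; 0 0 -0.04 0; 0 0 -0.065 0; 0 0 -0.09 0")

```text
t: 4.9
eef_pos: [0.4632, 0.1597, 0.2659]
tool_rot: [-0.0, 0.657, 0.754, -0.0]
contact_force: [0.4, 0.9, -2.6]
gripper_width: 0.087
grasp_force: 77.9
```

```bash
python3 - <<'E'
from m import *
rel([.4945,-.23,.26],.2)
p=bot.read_camera("scene"); save(p,"s3",(320,80,460,230),4)
h=cv2.cvtColor(p["img"],cv2.COLOR_RGB2HSV).astype(int)
X,u,v=cloud(p,np.ones((480,640),bool)); 
S=(abs(X[:,0]-.465)<.05)&(X[:,1]>.1)&(X[:,1]<.3)&(X[:,2]>.1)&(X[:,2]<.31)&(p["img"][v,u,0]>1.5*p["img"][v,u,1])
q=X[S]; print(len(q)); 
for a,b in((.1,.16),(.165,.22)):
    t=q[(q[:,2]>a)&(q[:,2]<b)]; print(len(t),np.percentile(t,[2,50,98],axis=0))
t=q[(q[:,1]>.19)]; print("foot bottom/top by y",[(y,np.percentile(t[abs(t[:,1]-y)<.008,2],[3,97]).round(4)) for y in(.2,.22,.24,.255)])
E
```

```text
t 4.9 pos [0.4632 0.1597 0.2659] yaw 7.8 q [-0.8305  0.1401  0.4141  1.9771 -0.0652  1.0372 -0.2507] F [ 0.4  0.9 -2.6] M [ 0.01  0.   -0.02] w 0.087 g 77.9 zax [-0.0002 -0.0002 -1.    ]
d [-0.3904 -0.0218  0.0059] spin 7.6
719
297 [[0.4531 0.1431 0.1303]
 [0.4621 0.1976 0.146 ]
 [0.4701 0.2567 0.1596]]
187 [[0.4616 0.1417 0.1658]
 [0.4672 0.1594 0.1921]
 [0.4716 0.1772 0.2192]]
foot bottom/top by y [(0.2, array([0.1327, 0.1615])), (0.22, array([0.1335, 0.1627])), (0.24, array([0.1313, 0.1631])), (0.255, array([0.134 , 0.1617]))]
```

View pics/s3.png

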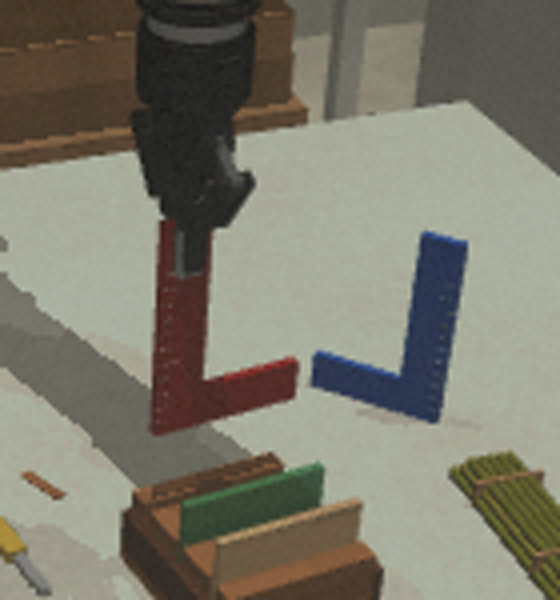

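The square is out of the slot with its foot level (bottom about 0.132 m, z spread within 2 mm). Both panels are still in place at crop (255,500) and (290,540). Carrying it to the frame.

send_rows(deltas="-0.03 -0.002 0 1; -0.07 -0.004 0 2; -0.11 -0.006 0 3; -0.15 -0.009 0 4; -0.19 -0.011 0 5")

```text
t: 5.45
eef_pos: [0.4781, -0.0313, 0.265]
tool_rot: [0.0, 0.69, 0.724, 0.001]
contact_force: [0.4, -0.0, -2.0]
gripper_width: 0.083
grasp_force: 78.0
```

```bash
python3 -c "
from m import *; rel([.4945,-.23,.25],.3)"
```

```text
t 5.45 pos [ 0.4781 -0.0313  0.265 ] yaw 2.77 q [-0.5841  0.123   0.5749  2.0085 -0.0787  1.0302  0.0762] F [ 0.4 -0.  -2. ] M [-0.08 -0.08 -0.01] w 0.083 g 78.0 zax [ 0.0008  0.0007 -1.    ]
d [-0.1992  0.0068  0.0149] spin 2.47
```

send_rows(deltas="-0.045 0.001 0.003 0.5; -0.09 0.003 0.006 1; -0.135 0.0045 0.01 1.5; -0.175 0.006 0.014 2; -0.199 0.007 0.015 2.5")

```text
t: 5.95
eef_pos: [0.4943, -0.2317, 0.2497]
tool_rot: [0.001, 0.707, 0.708, -0.0]
contact_force: [-0.1, 0.3, -2.0]
gripper_width: 0.082
grasp_force: 78.1
```

send_rows(deltas="0 0 0 0; 0 0 0 0; 0 0 0 0")

```text
t: 6.25
eef_pos: [0.4953, -0.2268, 0.2494]
tool_rot: [-0.0, 0.705, 0.71, 0.0]
contact_force: [0.2, 0.0, -2.0]
gripper_width: 0.082
grasp_force: 78.0
```

```bash
cat > chk.py <<'E'
from m import *
P={n:bot.read_camera(n) for n in("scene","top")}
rel([.4945,-.2695,.178],.3)
o=bot.get_obs()["eef_pos"]
for n,p in P.items():
    X,u,v=cloud(p,np.ones((480,640),bool)); c=p["img"][v,u].astype(int)
    S=(abs(X[:,0]-.495)<.05)&(X[:,1]>-.32)&(X[:,1]<-.08)&(X[:,2]>.03)&(X[:,2]<.3)&(c[:,0]>2.2*c[:,1])
    q=X[S]-o; print(n,len(q))
    if len(q)<20: continue
    low=q[q[:,2]<-.09]; up=q[(q[:,2]>-.09)]
    print(" low rel pct",np.percentile(low,[2,50,98],axis=0).tolist() if len(low)>5 else 0); print(" up rel",np.percentile(up,[2,50,98],axis=0).tolist() if len(up)>5 else 0)
    t=low[abs(low[:,0])<.012]
    for y in(0,.03,.05,.07,.09):
        k=t[abs(t[:,1]-y)<.008]
        if len(k)>4: print("  y",y,len(k),"x",k[:,0].mean().round(4),"z",np.percentile(k[:,2],[3,97]))
E
python3 chk.py; python3 - <<'E'
from m import *
p=bot.read_camera("scene"); save(p,"s4",(170,140,320,290),3.5)
E
```

```text
t 6.35 pos [ 0.4954 -0.2267  0.2494] yaw 0.44 q [-0.2436  0.2938  0.688   1.8918 -0.2171  1.0309  0.5436] F [ 0.1  0.5 -2. ] M [-0.04  0.05 -0.02] w 0.086 g 78.0 zax [ 0.0001  0.0009 -1.    ]
d [-0.0429 -0.0012  0.0714] spin 0.14
scene 32
 low rel pct [[-0.0063751812789293, 0.03661237676402378, -0.10887216404525647], [-0.0002132340517830844, 0.06827208943495781, -0.104597700545533], [0.005725609245322339, 0.09855064455196225, -0.1026489264609488]]
 up rel 0
  y 0.05 8 x 0.0003 z [-0.1097 -0.1026]
  y 0.07 7 x -0.0006 z [-0.1079 -0.103 ]
  y 0.09 9 x -0.0009 z [-0.1073 -0.1042]
top 201
 low rel pct [[-0.004437948731947229, 0.015468493515000374, -0.11949945297534664], [-0.0014882541570706842, 0.06148282647863479, -0.10579523536359955], [0.0033395496757334516, 0.09915448322213687, -0.09677153203690994]]
 up rel [[-0.004204841902706646, 0.015214195394894086, -0.08384688050857933], [-0.002168514290785961, 0.018196862602171432, -0.05706114006435356], [0.0009696416473331527, 0.018818332519959898, -0.014941528207043432]]
  y 0.03 31 x -0.0012 z [-0.1119 -0.1013]
  y 0.05 32 x -0.0009 z [-0.1089 -0.1001]
  y 0.07 33 x -0.001 z [-0.1199 -0.0995]
  y 0.09 37 x -0.0009 z [-0.1153 -0.1014]
```

View pics/s4.png

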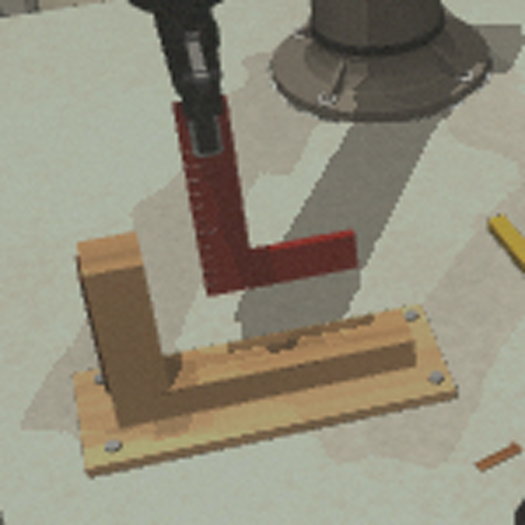

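The square hangs upright over the rail: heel at crop (208,293), foot end (355,265), corner at about (165,385). Its heel lies 20 mm behind the TCP and its bottom 137 mm below it, so home should be at TCP (0.495, -0.269, 0.177). Approaching with a small clearance.

send_rows(deltas="-0.01 -0.0005 0.02 0; -0.02 -0.0005 0.04 0; -0.03 -0.0005 0.057 0; -0.036 -0.0005 0.066 0; -0.036 -0.0005 0.066 0")

```text
t: 6.9
eef_pos: [0.4941, -0.2642, 0.1824]
tool_rot: [-0.001, 0.705, 0.709, -0.001]
contact_force: [-0.5, -0.6, -1.3]
gripper_width: 0.083
grasp_force: 78.0
```

send_rows(deltas="0 0 0 0; 0 0 0.0015 0; 0 0 0.003 0; 0 0 0.0045 0")

```text
t: 7.3
eef_pos: [0.4951, -0.2639, 0.1791]
tool_rot: [0.0, 0.705, 0.709, 0.0]
contact_force: [-0.2, -0.5, -2.1]
gripper_width: 0.084
grasp_force: 78.0
```

```bash
python3 -c "
from m import *; rel([.4945,-.269,.177],.3)"
```

```text
t 7.3 pos [ 0.4951 -0.2639  0.1791] yaw 0.34 q [-0.1244  0.415   0.6478  1.9247 -0.3157  0.903   0.6865] F [-0.2 -0.5 -2.1] M [-0.02 -0.    0.01] w 0.084 g 78.0 zax [ 0.0009  0.0001 -1.    ]
d [-0.0051 -0.0007  0.0021] spin 0.04
```

Next, small steps down until it touches the rail.

send_rows(deltas="0 0 0.0007 0; 0 0 0.0014 0; 0 0 0.0014 0")

```text
t: 7.6
eef_pos: [0.495, -0.2642, 0.1779]
tool_rot: [0.0, 0.705, 0.709, 0.0]
contact_force: [-1.4, 1.3, 4.6]
gripper_width: 0.079
grasp_force: 79.0
```

send_rows(deltas="0 0 0.0007 0; 0 0 0.0007 0")

```text
t: 7.8
eef_pos: [0.4953, -0.2644, 0.1779]
tool_rot: [0.0, 0.705, 0.709, 0.001]
contact_force: [-2.5, 1.7, 10.0]
gripper_width: 0.078
grasp_force: 80.0
```

```bash
python3 -c "
from m import *; rel([.4945,-.269,.177],.3)"
```

```text
t 7.8 pos [ 0.4953 -0.2644  0.1779] yaw 0.3 q [-0.1223  0.4172  0.6468  1.925  -0.318   0.9008  0.6885] F [-2.5  1.7 10. ] M [0.54 0.79 0.05] w 0.078 g 80.0 zax [ 0.0013  0.0004 -1.    ]
d [-0.0046 -0.0008  0.0009] spin -0.0
```

Touched the rail at TCP z = 0.178 m as predicted, so the foot bottom is at 40 mm. Sliding toward the post with light pressure.

send_rows(deltas="-0.001 0 -0.0004 0; -0.002 0 -0.0004 0; -0.003 0 -0.0004 0; -0.004 0 -0.0004 0; -0.004 0 -0.0004 0")

```text
t: 8.3
eef_pos: [0.4954, -0.2665, 0.178]
tool_rot: [-0.001, 0.705, 0.709, 0.001]
contact_force: [-1.7, 6.3, 11.3]
gripper_width: 0.084
grasp_force: 79.9
```

send_rows(deltas="-0.0005 0 0 0; -0.001 0 0 0; -0.001 0 0 0")

```text
t: 8.6
eef_pos: [0.4954, -0.2669, 0.178]
tool_rot: [-0.001, 0.705, 0.709, 0.002]
contact_force: [-1.8, 7.7, 11.5]
gripper_width: 0.085
grasp_force: 80.2
```

```bash
python3 -c "
from m import *; rel([.4945,-.269,.177],.3)"
```

```text
t 8.6 pos [ 0.4954 -0.2669  0.178 ] yaw 0.36 q [-0.1134  0.4205  0.6446  1.9197 -0.3221  0.9061  0.6977] F [-1.8  7.7 11.5] M [ 2.28  0.74 -0.02] w 0.085 g 80.2 zax [ 0.0004  0.0044 -1.    ]
d [-0.0021 -0.001   0.001 ] spin 0.06
```

send_rows(deltas="0 0 -0.0008 0; 0 0 -0.0014 0; 0 0 -0.0014 0; 0 0 -0.0014 0")

```text
t: 9.0
eef_pos: [0.4946, -0.2694, 0.1782]
tool_rot: [-0.0, 0.705, 0.709, -0.0]
contact_force: [0.4, 0.7, -3.2]
gripper_width: 0.087
grasp_force: 78.1
```

```bash
python3 -c "
from m import *; rel([.4945,-.269,.177],.3)"
```

```text
t 9.0 pos [ 0.4946 -0.2694  0.1782] yaw 0.29 q [-0.1135  0.4207  0.6474  1.9198 -0.3181  0.9045  0.6964] F [ 0.4  0.7 -3.2] M [-0.01 -0.02  0.05] w 0.087 g 78.1 zax [-0.0004 -0.0002 -1.    ]
d [ 0.0004 -0.0001  0.0012] spin -0.01
```

That resistance was friction, and the square now hangs free. Finding the post while just clear of the rail.

send_rows(deltas="-0.0007 0 0 0; -0.0014 0 0 0; -0.0014 0 0 0; -0.0014 0 0 0")

```text
t: 9.4
eef_pos: [0.4946, -0.2698, 0.1783]
tool_rot: [-0.001, 0.705, 0.709, 0.0]
contact_force: [-0.3, 4.3, -0.6]
gripper_width: 0.086
grasp_force: 78.2
```

send_rows(deltas="-0.0007 0 0 0; -0.0014 0 0 0; -0.0014 0 0 0; -0.0014 0 0 0")

```text
t: 9.8
eef_pos: [0.4947, -0.27, 0.1783]
tool_rot: [-0.002, 0.705, 0.709, 0.001]
contact_force: [-1.4, 7.8, 2.0]
gripper_width: 0.08
grasp_force: 78.8
```

```bash
python3 -c "
from m import *; rel([.4945,-.269,.177],.3)"
```

```text
t 9.8 pos [ 0.4947 -0.27    0.1783] yaw 0.37 q [-0.1088  0.4221  0.6453  1.917  -0.3208  0.9085  0.7018] F [-1.4  7.8  2. ] M [ 1.73  0.5  -0.02] w 0.08 g 78.8 zax [-0.0013  0.0034 -1.    ]
d [ 0.001  -0.0001  0.0013] spin 0.07
```

The post is met at TCP y = -0.2697 m, against -0.269 predicted. Pressing down.

send_rows(deltas="0 0 0.0007 0; 0 0 0.0014 0; 0 0 0.002 0; 0 0 0.002 0; 0 0 0.002 0")

```text
t: 10.3
eef_pos: [0.495, -0.27, 0.1779]
tool_rot: [-0.002, 0.705, 0.709, 0.001]
contact_force: [-6.4, 11.9, 16.6]
gripper_width: 0.084
grasp_force: 80.9
```

```bash
python3 chk.py; python3 - <<'E'
from m import *
p=bot.read_camera("scene"); save(p,"s5",(180,150,300,275),4.8)
E
```

```text
t 10.4 pos [ 0.495  -0.27    0.1779] yaw 0.37 q [-0.1075  0.4228  0.6446  1.917  -0.3229  0.9074  0.7035] F [-6.5 11.1 17. ] M [ 2.29  1.54 -0.1 ] w 0.081 g 80.9 zax [-0.0002  0.0042 -1.    ]
d [ 0.0005 -0.0005 -0.0001] spin 0.07
scene 38
 low rel pct [[-0.0048386904957876875, 0.03672375434587378, -0.10983284599379307], [-7.496996049011218e-05, 0.06892930029263694, -0.10434566672213053], [0.004344659936507848, 0.09967723246232978, -0.10152558087625765]]
 up rel 0
  y 0.05 9 x -0.0006 z [-0.1103 -0.1024]
  y 0.07 9 x -0.0013 z [-0.1086 -0.103 ]
  y 0.09 9 x -0.0005 z [-0.1055 -0.1037]
top 193
 low rel pct [[-0.005001759731013805, 0.019298660684679295, -0.13688239835706043], [-0.0019352846072681618, 0.06107324534984698, -0.10512306041834768], [0.007599931625519405, 0.1008704588341388, -0.09765109150656962]]
 up rel [[-0.004018398069714029, 0.012434938459389224, -0.08535916295901157], [-0.0008795304249099578, 0.019321438726040085, -0.07391621200927884], [0.0360132593101206, 0.019813354655345797, 0.05030002295529988]]
  y 0.03 33 x -0.0003 z [-0.1405 -0.1005]
  y 0.05 32 x -0.0017 z [-0.1241 -0.0979]
  y 0.07 35 x -0.0018 z [-0.1235 -0.0994]
  y 0.09 34 x -0.0014 z [-0.1167 -0.099 ]
```

View pics/s5.png

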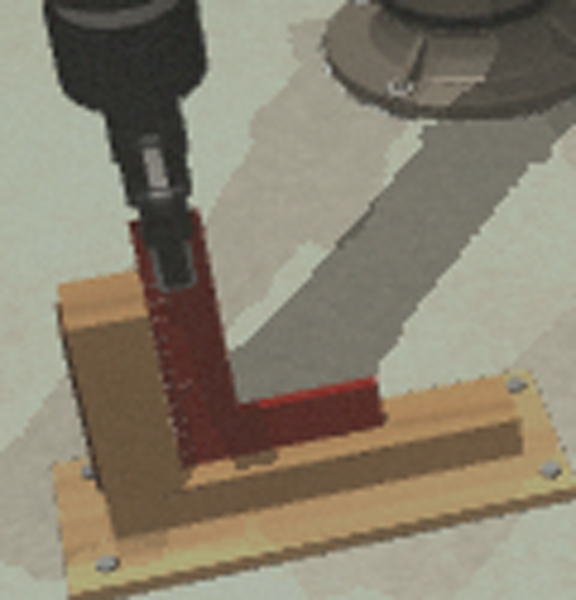

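The square is seated: its upright lies along the post (crop (145,300) to (183,465)) and its foot lies on the rail (to (380,420)). I'll trim the sideways force and ease the grip briefly so it can align itself to both faces, then grip firmly again.

send_rows(deltas="0 -0.0008 0 0; 0 -0.0015 0 0; 0 -0.0015 0.0005 0; 0 -0.0015 0.0005 0", force=40)

```text
t: 10.85
eef_pos: [0.4949, -0.27, 0.1779]
tool_rot: [-0.0, 0.704, 0.71, 0.002]
contact_force: [-2.6, 11.8, 17.3]
gripper_width: 0.083
grasp_force: 81.1
```

send_rows(deltas="0 0 0 0; 0 0 0 0; 0 0 0 0", force=90)

```text
t: 11.15
eef_pos: [0.4949, -0.27, 0.1779]
tool_rot: [-0.0, 0.705, 0.71, 0.002]
contact_force: [-3.8, 11.1, 16.7]
gripper_width: 0.083
grasp_force: 87.9
```

```bash
python3 -c "
from m import *; rel([.4945,-.269,.177],.3)"
```

```text
t 11.15 pos [ 0.4949 -0.27    0.1779] yaw 0.42 q [-0.1076  0.4211  0.6442  1.919  -0.3231  0.9042  0.7046] F [-3.8 11.1 16.7] M [ 2.27  1.   -0.07] w 0.083 g 87.9 zax [ 0.0023  0.0034 -1.    ]
d [ 0.001  -0.0004  0.0009] spin 0.12
```

Steady after re-gripping: about 11 N against the post, 17 N on the rail and 88 N grip, with the pose unchanged and at the predicted home position. Handing in.

```bash
python3 -c "
from m import *; rel([.4945,-.269,.177],.3); print(bot.hand_in())"
```

```text
t 11.15 pos [ 0.4949 -0.27    0.1779] yaw 0.42 q [-0.1076  0.4211  0.6442  1.919  -0.3231  0.9042  0.7046] F [-3.8 11.1 16.7] M [ 2.27  1.   -0.07] w 0.083 g 87.9 zax [ 0.0023  0.0034 -1.    ]
d [ 0.001  -0.0004  0.0009] spin 0.12
the job is handed in; nothing more can be done
None
```

I handed the job in at 11.2 s with the red square in the frame's inside corner, still gripped at 88 N and pressed about 17 N onto the rail and 11 N against the post; its fit on both faces is judged from those forces, the predicted position and one camera view, and nothing else was touched.

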